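# Start the clamping nut on the tube rack's stud

### The arm

A 6-joint arm with a two-finger parallel gripper is mounted at the origin on the work surface. World frame = base frame: x ahead of the robot, y to its left, z up, the work surface at z = 0. Lengths are in m, angles in rad, forces in N, time in s.
With the tool pointing down it reaches from about 0.275 to 0.85 m from the base axis. Payload 19 kg.
Tool frame: the origin (TCP) lies midway between the tips of the shut fingers; the grasp point (between the pads) lies 19 mm behind it; z points along the fingers, x is the direction in which the jaws open and shut, and the axes are right-handed (so a half turn about z gives the same grasp; the last joint's range is limited). The gripper opens to 85 mm and grips with 20 to 120 N. Pads are 22 mm wide; open, the fingers measure 114 mm over their backs; the gripper's body (76 mm by 85 mm) begins 54 mm behind the grasp point. The pads swing forward as they close: fully open they stand 13 mm farther back than shut.
Start: joints at [-1.282, 0.15, 1.437, -0, 1.554, -0.134], TCP at [0.236, -0.524, 0.231] pointing down, gripper open.
Joint ranges: [-2.8, 2.8], [-0.68, 2.1], [0.12, 2.68], [-1.39, 4.53], [0.16, 2.79], [-2.81, 2.81]. Speed limits (rad/s): [1.89, 1.89, 2.22, 3.01, 3.01, 3.01].

### API

Orientations are given as [roll, pitch, yaw] about the fixed x, y, z axes, in that order (R = Rz(yaw) Ry(pitch) Rx(roll)).
In Python, from rig import monitor, read_camera, env gives the robot as it stands.
- The arm moves only by the tool move_arm, never from a script. Its argument "targets" is a list of rows, each an object of numbers: "tx", "ty", "tz": the shift along the tool's x, y, z in m; "twist": the turn about the tool's z in rad. A call has 1 to 12 rows; each row is the pose to reach, as a shift and turn from the pose measured when the call began, along the tool's axes at that moment; what a row does not reach only later rows make up. A row lasts 1/8 s, in which the tool goes at most 62.5 mm and 10.7 degrees, less where a joint would pass 70% of its speed; a pose out of reach is approached as far as the arm can. A call with a gripper value outside its range is refused whole. "jaw" is the closure, from 0 (fully open) to 1 (shut), set as the call begins (left out, the last holds). The fingers move at their own pace and stop on an object; "newtons" is the grip in N (left out, the last holds). Time passes only in rows, so rows that repeat a pose let the fingers close. It gives the time, the measured TCP pose, the force and the opening at its end, in the units of the state.
- monitor.get_state(): the state, without advancing time (a new reading comes with each control period).
- read_camera(name): name is "scene" or "top"; returns a dict with "pixels" (384x512x3 uint8, blue, green, red), "fx", "fy", "cx", "cy" (pixels), "T" (4x4, takes a point from camera to world coordinates). Camera axes: x right, y down, z forward; pixel columns grow to the right and rows downward; lengths in m; the calibration is good to about 2 mm. A picture is of the moment at which its call begins. There is no depth.
- env.finish_job(): hands the job in, once; it reports no verdict.
The state is a dict: "time_s": time; "joint_pos": joint angles; "dq": joint speeds; "joint_torque": joint torques, N m; "tcp_pos": TCP position; "tcp_rot": TCP orientation; "force": force on the tool from outside, world axes, zero at the start; "wrist_torque": the same for the moment, N m; "gripper_width": opening from 0.0 (shut) to 1.0 (fully open).
Only numpy, scipy, OpenCV 4.12 (cv2) and the standard library are available. Lean on these libraries where they do the work, as an engineer would, in place of code of your own. Each camera call takes 0.05 s, during which the arm holds its last target. There are 200 camera calls.

### The job

Put the flanged hex nut, flange down, on the threaded stud of the steel tube rack: find the start of its thread by turning it back (counter-clockwise) until it drops in, then screw it down clockwise until it has pushed the sprung grey cover down by 3 to 4 mm, and let go. Feel your way and never force the thread, and leave the other things on the bench where they are.

Things in the scene. Friction and masses are not known exactly. Their poses are not given: they have to be found in the camera images.
- nut: Flanged hex nut, plain aluminium, 110 to 225 g, lying flange down on the bench. Hexagon 57 mm across flats, from 4 to 32 mm above the underside; round flange 72 mm across, 4 mm thick, at the bottom. Origin: centre of the underside; z up along the bore; x is square to one pair of flats (flats every 60 degrees).
- nut_lugs (a point): Point on the nut's axis 14 mm above its underside, at the undersides of its four inner thread lugs (every 90 degrees, 4 mm high). Bore 43 mm, open at both ends; 29 mm free between opposite lug tips.
- stud_tip (a point): Top of the fixed upright steel stud in the middle of the rack, 42 mm above the raised cover's face. Plain nose 26 mm thick, tapered to 18 mm over its last 8 mm; below it a right-hand four-start thread, 40 mm outside, lead 34 mm a turn. The angle where the threads begin differs every time and is not given; only their ends can be seen from above. It repeats every 90 degrees.
- stud_axis (a point): Point on the stud's axis level with the raised cover's face, 66 mm above the bench; the threads begin 24 mm above it. A nut set on the stud rests on the thread tops, its underside 5 to 11 mm above this point. Clockwise (from above) it jams there on a 3 mm lip. Never press or jam the nut on the rack with more than 30 N.
- thread (a point): Point on the stud's axis 24 mm above the cover. Turned counter-clockwise the resting nut rides up 0.094 mm a degree (may first fall 3 mm off a lip); within 85 degrees the lugs pass the thread ends and it can drop 7 mm, its underside then 1.5 to 3.5 mm above the raised cover: caught. The drop window is 15 degrees wide; further on it jams on the next lip.
- cover (a joint): How far the sprung grey cover is pushed down, m: 0 up (at the start), 0.007 bottomed. Spring 2.7 N at the start plus 1.5 N per mm. After the drop about 80 degrees clockwise brings the nut down on it and about 3 mm further; each degree is 0.094 mm. The thread has 1.5 mm of axial play, so the nut rises a little when let go; friction then holds it.
- rack: The rack, fixed to the bench: steel basket with foot 200 x 150 mm and a grey cover plate 176 x 126 mm with dark wells round the stud, upper face 66 mm above the bench. Origin: centre of the foot's underside.
- collar: Bystander: loose plain round aluminium collar, 68 mm across, 22 mm high, hole 42 mm, no lugs or flats. Origin: centre of its underside.
- beaker: Bystander: glass beaker, 72 mm across, 95 mm high. Origin: centre of its underside.
- bottle: Bystander: clear bottle, 60 mm across, 150 mm high. Origin: centre of its underside.
- cuvettes: Bystander: white divided cuvette box, 50 x 170 x 40 mm. Origin: centre of its underside.
- jar: Bystander: amber jar, 56 mm across, 60 mm high. Origin: centre of its underside.
- pipette: Bystander: pipette lying on the bench, about 215 mm long, 24 mm thick. Origin: under its thick part.
There are look-alikes about, which are no part of the job. What is shaped like the nut but brown, red or turquoise is not meant.

How it is judged:
On the way, in this order (a step that is already met when the one before it is completed fails the run):
1. the nut is on the stud, upright (horizontal distance between nut and stud_axis below 0.004 m and z of nut in the frame of stud_axis below 0.02 m and angle between nut's own z axis and vertical below 0.15 rad), for 0.05 s.
2. the nut is screwed down on the cover (value of joint cover above 0.002 m and horizontal distance between nut and stud_axis below 0.004 m), for 0.2 s.
At the end, for the whole second after the job is handed in: The nut, let go and at rest, is screwed on the stud upright (within 5 degrees, 4 mm of the axis), its flange holding the sprung cover 2 to 5.5 mm down (all of step 2 and value of joint cover below 0.0055 m and angle between nut's own z axis and vertical below 0.09 rad and z of nut in the frame of stud_axis below -0.001 m and linear speed of nut below 0.01 m/s and contact force between nut and the fingers below 0.1 N); the robot touches nothing.
It fails at once if the nut was pressed or jammed on the rack with more than 30 N (contact force between nut and rack above 30 N).
It fails at once if a bystander was moved by more than 30 mm (distance of any of collar, beaker, bottle, cuvettes, jar, pipette from where it was at the start of the episode above 0.03 m).
It also fails if it takes over 72 s, if anything falls off the work surface, if the arm or the gripper's body presses on something with over 40 N, if the wrist force passes 120 N, or if a joint passes its speed limit or range.

## Working session

There is one attempt and no reset: what is moved stays moved. The work goes in short steps, Python scripts to look and compute and a tool call to move; the robot and the scene stay as the last step left them, time stands still between calls to the robot, and variables do not carry over. Pictures are saved under pics/ and viewed, about 8 in all and at most 12, crops included, and the job is handed in when it is done.

Besides the shell and the picture viewer there is one more tool, called after "Call:" by a JSON object that holds its "api" and its "payload", one argument or row to a line. move_arm: Moves the arm, as the interface text tells. Its arguments: {"type":"object","properties":{"targets":{"type":"array","items":{"type":"object","properties":{"tx":{"type":"number"},"ty":{"type":"number"},"tz":{"type":"number"},"twist":{"type":"number"}}}},"jaw":{"type":"number"},"newtons":{"type":"number"}},"required":["targets"]}

```bash
mkdir -p pics; ls; python3 - <<'E'
from rig import monitor, read_camera
import cv2, numpy as np
s=monitor.get_state(); print(s)
for n in("scene","top"):
    c=read_camera(n); cv2.imwrite(f"pics/{n}0.png",c["pixels"]); np.save(f"{n}T.npy",c["T"]); print(n,c["fx"],c["fy"],c["cx"],c["cy"],c["T"].round(4).tolist())
E
```

```text
pics
{'time_s': 0.0, 'joint_pos': array([-1.28200534e+00,  1.50947834e-01,  1.43797316e+00, -5.66117774e-06,
        1.55381598e+00, -1.33982349e-01]), 'dq': array([-0.00186472,  0.00070839,  0.00200661, -0.00018715,  0.00081995,
       -0.00052365]), 'joint_torque': array([ 1.29851374e-03, -7.13044596e+01, -5.70875931e+01, -6.43437329e-05,
        8.87175120e-03,  3.96712483e-05]), 'tcp_pos': array([ 0.23584002, -0.52415331,  0.23072601]), 'tcp_rot': array([-3.14144540e+00,  1.13482183e-03, -1.14802281e+00]), 'force': array([ 0.3502416 ,  0.05506448, -0.62691252]), 'wrist_torque': array([ 0.05269958, -0.03219525, -0.0872253 ]), 'gripper_width': 0.999481535713873}
scene 363.0830133879633 363.0830133879633 253.95722331658575 192.32029220543043 [[0.5318, 0.4797, -0.6979, 1.3467], [0.8466, -0.3222, 0.4237, -0.5138], [-0.0216, -0.8161, -0.5775, 0.786], [0.0, 0.0, 0.0, 1.0]]
top 469.74507911752715 469.74507911752715 255.98589331633934 184.76566606656016 [[-0.0223, -0.9888, 0.1474, 0.3197], [-0.9996, 0.0247, 0.014, -0.0172], [-0.0175, -0.1471, -0.989, 1.5403], [0.0, 0.0, 0.0, 1.0]]
```

View pics/scene0.png

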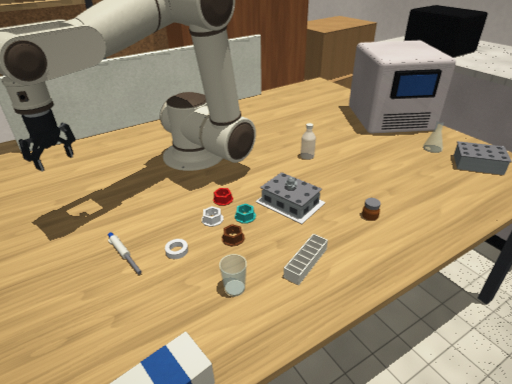

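View pics/top0.png

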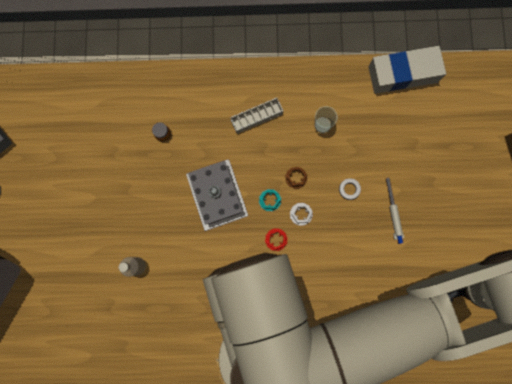

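```bash
cat > h.py <<'E'
import cv2, numpy as np
K={"scene":(363.083,253.957,192.320),"top":(469.745,255.986,184.766)}
T={n:np.load(n+"T.npy") for n in K}
def ray(n,u,v):
    f,cx,cy=K[n]; return T[n][:3,3],T[n][:3,:3]@np.array([(u-cx)/f,(v-cy)/f,1])
def plane(n,u,v,z):
    o,d=ray(n,u,v); return (o+d*(z-o[2])/d[2])[:2]
def proj(n,p):
    f,cx,cy=K[n]; q=T[n][:3,:3].T@(np.array(p)-T[n][:3,3]); return np.array([f*q[0]/q[2]+cx,f*q[1]/q[2]+cy])
E
python3 - <<'E'
from h import *
a=cv2.imread("pics/top0.png"); b=cv2.imread("pics/scene0.png")
c1=cv2.resize(a[190:240,276:326],(400,400),interpolation=cv2.INTER_CUBIC)
c2=cv2.resize(a[157:232,180:255],(400,400),interpolation=cv2.INTER_CUBIC)
cv2.imwrite("pics/crop1.png",np.hstack([c1,c2]))
g=a.min(axis=2)
sub=g[190:240,284:326]
m=(sub>135).astype(np.uint8)
cs,_=cv2.findContours(m,cv2.RETR_EXTERNAL,cv2.CHAIN_APPROX_NONE)
for c in cs:
    if len(c)>10:
        (u,v),r=cv2.minEnclosingCircle(c); x,y,w,h=cv2.boundingRect(c); print("nut",u+284,v+190,r,(x+w/2+283.5,y+h/2+189.5,w,h))
        for z in(0.004,0.02,0.032): print(z,plane("top",u+284,v+190,z))
print("stud",plane("top",215,191.5,.1))
# rack grey cover outline
m=((a.max(axis=2)-a.min(axis=2)<25)).astype(np.uint8)[150:235,175:255]
cs,_=cv2.findContours(m,0,1)
c=max(cs,key=cv2.contourArea); r=cv2.minAreaRect(c); print(r, [ (p+[175,150]).round(1).tolist() for p in cv2.boxPoints(r)])
print("foot c", plane("top",r[0][0]+175,r[0][1]+150,0.03))
E
```

```text
nut 300.6006717681885 213.77181243896484 11.081409454345703 (300.5, 213.5, 22, 22)
0.004 [ 0.44919666 -0.13914057]
0.02 [ 0.44784797 -0.13787024]
0.032 [ 0.44683645 -0.13691749]
stud [0.51651412 0.13073225]
((41.48283767700195, 44.49160385131836), (60.00000762939453, 45.35135269165039), 71.07535552978516) [[185.3, 173.5], [228.2, 158.8], [247.7, 215.5], [204.8, 230.2]]
foot c [0.5161637 0.1331933]
```

View pics/crop1.png

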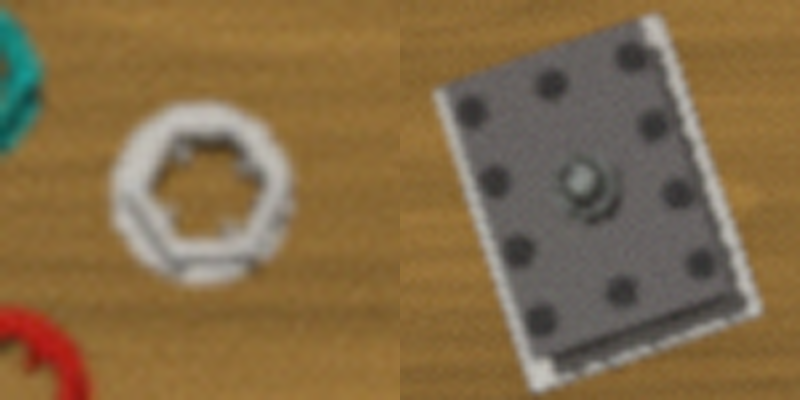

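```bash
cat >> h.py <<'E'
def go(x,y,z,yaw):
    from rig import monitor
    from scipy.spatial.transform import Rotation as R
    s=monitor.get_state(); r=R.from_euler("xyz",s["tcp_rot"]); d=r.inv().apply(np.array([x,y,z])-s["tcp_pos"])
    t=-(yaw-s["tcp_rot"][2]); print("shift",d.round(4),"twist",round((t+np.pi)%(2*np.pi)-np.pi,4),"t",s["time_s"])
E
python3 -c "
from h import *
go(.449,-.139,.11,0)"
```

```text
shift [-0.2637 -0.3524  0.1211] twist -1.148 t 0.1
```

Call:
{"api": "move_arm", "payload": {
  "targets": [
    {"tx":-0.03,"ty":-0.04,"tz":0.012,"twist":-0.13},
    {"tx":-0.06,"ty":-0.08,"tz":0.024,"twist":-0.26},
    {"tx":-0.09,"ty":-0.12,"tz":0.036,"twist":-0.4},
    {"tx":-0.12,"ty":-0.16,"tz":0.05,"twist":-0.53},
    {"tx":-0.15,"ty":-0.2,"tz":0.065,"twist":-0.66},
    {"tx":-0.18,"ty":-0.24,"tz":0.08,"twist":-0.79},
    {"tx":-0.21,"ty":-0.28,"tz":0.095,"twist":-0.92},
    {"tx":-0.24,"ty":-0.32,"tz":0.11,"twist":-1.05},
    {"tx":-0.2637,"ty":-0.3524,"tz":0.121,"twist":-1.148},
    {"tx":-0.2637,"ty":-0.3524,"tz":0.121,"twist":-1.148},
    {"tx":-0.2637,"ty":-0.3524,"tz":0.121,"twist":-1.148}
  ],
  "jaw": 0,
  "newtons": 20
}}

```text
time_s: 1.48
tcp_pos: [0.4489, -0.1392, 0.1101]
tcp_rot: [-3.141, 0.001, -0.0]
force: [-0.2, 0.0, 0.4]
gripper_width: 0.997
```

```bash
python3 - <<'E'
from rig import read_camera
from h import *
go(.449,-.139,.004,0)
a=read_camera("scene")["pixels"];b=read_camera("top")["pixels"]
cv2.imwrite("pics/v2.png",np.hstack([cv2.resize(a[150:250,162:262],(400,400),interpolation=cv2.INTER_CUBIC),cv2.resize(b[160:260,250:350],(400,400),interpolation=cv2.INTER_CUBIC)]))
E
```

```text
shift [ 2.000e-04 -1.000e-04  1.061e-01] twist -0.0005 t 1.475
```

View pics/v2.png

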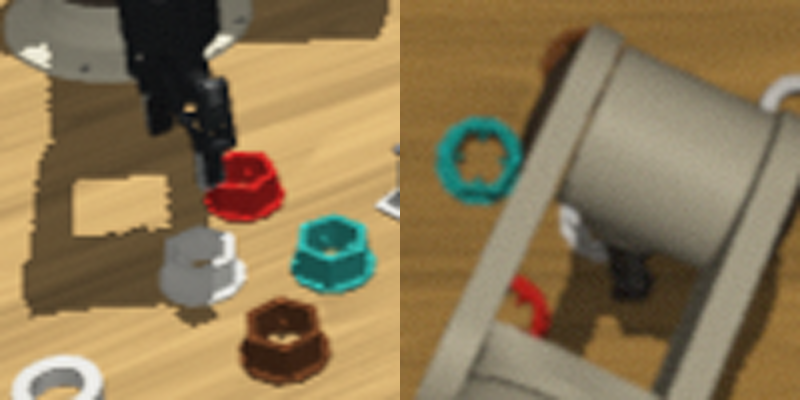

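```bash
python3 - <<'E'
from h import *
b=cv2.imread("pics/scene0.png"); m=(b.min(axis=2)>115).astype(np.uint8)[195:235,195:228]
n,l,st,c=cv2.connectedComponentsWithStats(m)
for i in range(1,n): 
    if st[i,4]>30: print(st[i]+[195,195,0,0,0],c[i]+[195,195])
t=np.linspace(0,6.283,73)
for C in((.449,-.139),(.448,-.138)):
    P=[proj("scene",(C[0]+r*np.cos(a),C[1]+r*np.sin(a),z)) for r,z in((.036,0),(.036,.004),(.0315,.032)) for a in t]
    P=np.array(P); print(P.min(0),P.max(0))
    P=np.array([proj("top",(C[0]+r*np.cos(a),C[1]+r*np.sin(a),z)) for r,z in((.036,0),(.036,.004),(.0315,.032)) for a in t]);print(P.min(0),P.max(0))
E
```

```text
[195 195  18  11 137] [202.22627737 198.99270073]
[195 203  33  26 450] [210.52222222 214.73555556]
[204 229  19   6  58] [215.31034483 232.13793103]
[201.30874623 205.63746928] [222.58695614 225.58090623]
[289.48389459 202.88869126] [311.57830075 224.92951074]
[201.44911089 205.39209   ] [222.70739376 225.30965851]
[289.18890275 203.19902531] [311.28427377 225.2431064 ]
```

Call:
{"api": "move_arm", "payload": {
  "targets": [
    {"tz":0.03},
    {"tz":0.06},
    {"tz":0.085},
    {"tz":0.098},
    {"tz":0.104},
    {"tz":0.104},
    {"tz":0.104}
  ]
}}

```text
$.targets[0]: bad value
```

Call:
{"api": "move_arm", "payload": {
  "targets": [
    {"tz":0},
    {"tz":0},
    {"tz":0},
    {"tz":0},
    {"tz":0},
    {"tz":0},
    {"tz":0},
    {"tz":0}
  ],
  "jaw": 1,
  "newtons": 40
}}

```text
$.targets[0]: bad value
```

Call:
{"api": "move_arm", "payload": {
  "targets": [
    {"tx":0,"ty":0,"tz":0.03,"twist":0},
    {"tx":0,"ty":0,"tz":0.06,"twist":0},
    {"tx":0,"ty":0,"tz":0.085,"twist":0},
    {"tx":0,"ty":0,"tz":0.098,"twist":0},
    {"tx":0,"ty":0,"tz":0.104,"twist":0},
    {"tx":0,"ty":0,"tz":0.104,"twist":0},
    {"tx":0,"ty":0,"tz":0.104,"twist":0}
  ]
}}

```text
time_s: 2.45
tcp_pos: [0.4492, -0.1399, 0.0071]
tcp_rot: [-3.141, -0.001, -0.002]
force: [-0.4, -0.9, -0.8]
gripper_width: 1.001
```

Call:
{"api": "move_arm", "payload": {
  "targets": [
    {"tx":0,"ty":0,"tz":0,"twist":0},
    {"tx":0,"ty":0,"tz":0,"twist":0},
    {"tx":0,"ty":0,"tz":0,"twist":0},
    {"tx":0,"ty":0,"tz":0,"twist":0},
    {"tx":0,"ty":0,"tz":0,"twist":0},
    {"tx":0,"ty":0,"tz":0,"twist":0},
    {"tx":0,"ty":0,"tz":0,"twist":0},
    {"tx":0,"ty":0,"tz":0,"twist":0}
  ],
  "jaw": 1,
  "newtons": 40
}}

```text
time_s: 3.45
tcp_pos: [0.4495, -0.1401, 0.0077]
tcp_rot: [3.141, -0.002, -0.002]
force: [-1.6, -0.1, 7.7]
gripper_width: 0.662
```

Call:
{"api": "move_arm", "payload": {
  "targets": [
    {"tx":0,"ty":0,"tz":-0.01,"twist":0},
    {"tx":0,"ty":0,"tz":-0.04,"twist":0},
    {"tx":0,"ty":0,"tz":-0.08,"twist":0},
    {"tx":0,"ty":0,"tz":-0.12,"twist":0},
    {"tx":0,"ty":0,"tz":-0.15,"twist":0},
    {"tx":0,"ty":0,"tz":-0.15,"twist":0},
    {"tx":0,"ty":0,"tz":-0.15,"twist":0}
  ]
}}

```text
time_s: 4.32
tcp_pos: [0.4489, -0.1399, 0.1573]
tcp_rot: [3.142, -0.001, -0.002]
force: [0.3, 0.6, -1.1]
gripper_width: 0.658
```

```bash
python3 - <<'E'
from rig import read_camera
from h import *
a=read_camera("scene")["pixels"];b=cv2.imread("pics/top0.png");s=cv2.imread("pics/scene0.png")
f=lambda i,u,v,w:cv2.resize(i[v:v+w,u:u+w],(400,400),interpolation=cv2.INTER_NEAREST)
cv2.imwrite("pics/v3.png",np.hstack([f(a,150,120,100),f(s,270,165,40)]))
cv2.imwrite("pics/v3b.png",f(b,195,172,40))
cv2.imwrite("pics/v3.png",cv2.resize(np.hstack([f(a,150,120,100),f(s,270,165,40),f(b,195,172,40)]),(798,266),interpolation=cv2.INTER_NEAREST))
E
```

```text
(no output)
```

View pics/v3.png

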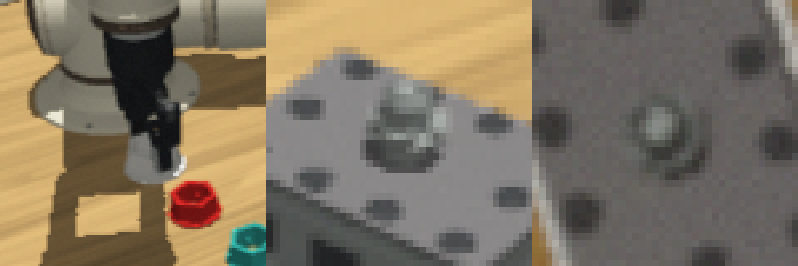

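```bash
python3 - <<'E'
from h import *
for z in(.1,.104,.108): print("nose top",z,plane("top",213.5,190.0,z))
for z in (.1,.104): print("u at scene",[proj("scene",(*plane("top",213.5,190.0,z),z)).round(1)])
for n,(u0,u1,v0,v1) in {"top":(186,248,158,231),"scene":(262,325,172,222)}.items():
    im=cv2.imread(f"pics/{n}0.png"); g=cv2.cvtColor(cv2.resize(im[v0:v1,u0:u1],None,fx=8,fy=8,interpolation=cv2.INTER_CUBIC),6)
    g=cv2.GaussianBlur(g,(0,0),4); th=70 if n=="top" else 85
    for th in (60,66,72,78):
        k,l,st,c=cv2.connectedComponentsWithStats((g<th).astype(np.uint8))
        print(n,th,[((plane(n,u0+(c[i][0]+.5)/8-.5,v0+(c[i][1]+.5)/8-.5,.066)).round(4).tolist(),int(st[i,4])) for i in range(1,k) if 100<st[i,4]<2500])
E
```

```text
nose top 0.1 [0.52132083 0.13534449]
nose top 0.104 [0.52076089 0.13492094]
nose top 0.108 [0.52020094 0.13449739]
u at scene [array([290.5, 179.1])]
u at scene [array([290.3, 178.1])]
top 60 [([0.5982, 0.1076], 646), ([0.5826, 0.1559], 648), ([0.568, 0.2038], 574), ([0.5564, 0.0951], 553), ([0.5253, 0.19], 571), ([0.5147, 0.0807], 544), ([0.5117, 0.137], 104), ([0.4832, 0.1757], 687), ([0.4733, 0.0681], 517), ([0.458, 0.1153], 528), ([0.4415, 0.1633], 645)]
top 66 [([0.5983, 0.1077], 1046), ([0.5828, 0.156], 1008), ([0.5679, 0.2038], 942), ([0.5565, 0.0951], 924), ([0.5254, 0.1901], 963), ([0.5148, 0.0809], 980), ([0.5136, 0.1344], 480), ([0.507, 0.1214], 246), ([0.4834, 0.1759], 1090), ([0.4732, 0.0682], 877), ([0.4578, 0.1153], 925), ([0.4439, 0.0786], 826), ([0.4417, 0.1631], 1036), ([0.426, 0.1341], 710)]
top 72 [([0.5983, 0.1077], 1412), ([0.5828, 0.1561], 1353), ([0.5679, 0.2037], 1282), ([0.5566, 0.0951], 1308), ([0.5255, 0.19], 1300), ([0.5144, 0.1337], 862), ([0.515, 0.0807], 1371), ([0.5056, 0.1244], 721), ([0.4834, 0.1759], 1421), ([0.4732, 0.0681], 1223), ([0.4578, 0.115
[... 268 characters left out ...]
, 1667), ([0.442, 0.1629], 1703)]
scene 60 [([0.5309, 0.0329], 2329), ([0.6321, 0.1562], 1093), ([0.5806, 0.0492], 2405), ([0.65, 0.1012], 1189)]
scene 66 [([0.5128, 0.1237], 214), ([0.6316, 0.1565], 1358), ([0.6498, 0.1014], 1493)]
scene 72 [([0.5144, 0.124], 444), ([0.631, 0.1569], 1660), ([0.6493, 0.1017], 1822)]
scene 78 [([0.4431, 0.1638], 108), ([0.459, 0.117], 150), ([0.5172, 0.1252], 872), ([0.4726, 0.068], 103), ([0.5705, 0.2046], 113), ([0.5335, 0.139], 291), ([0.5084, 0.0588], 498), ([0.517, 0.0818], 117), ([0.5839, 0.1576], 160), ([0.5717, 0.0793], 1089), ([0.5563, 0.0963], 175), ([0.6298, 0.1575], 2114), ([0.5993, 0.1101], 151), ([0.6246, 0.0971], 214), ([0.6486, 0.1021], 2257)]
```

```bash
python3 -c "
from h import *
go(.521,.1345,.125,0)"
```

```text
shift [ 0.0717 -0.2744  0.032 ] twist -0.0016 t 4.375
```

Call:
{"api": "move_arm", "payload": {
  "targets": [
    {"tx":0.015,"ty":-0.04,"tz":0,"twist":0},
    {"tx":0.025,"ty":-0.09,"tz":0,"twist":0},
    {"tx":0.037,"ty":-0.14,"tz":0,"twist":0},
    {"tx":0.05,"ty":-0.19,"tz":0,"twist":0},
    {"tx":0.062,"ty":-0.235,"tz":0,"twist":0},
    {"tx":0.07,"ty":-0.265,"tz":0,"twist":0},
    {"tx":0.0717,"ty":-0.2744,"tz":0.01,"twist":0},
    {"tx":0.0717,"ty":-0.2744,"tz":0.03,"twist":0},
    {"tx":0.0717,"ty":-0.2744,"tz":0.032,"twist":0},
    {"tx":0.0717,"ty":-0.2744,"tz":0.032,"twist":0}
  ]
}}

```text
time_s: 5.62
tcp_pos: [0.5209, 0.1339, 0.125]
tcp_rot: [-3.141, -0.0, -0.002]
force: [0.1, -0.5, -1.9]
gripper_width: 0.66
```

```bash
python3 - <<'E'
from rig import read_camera
from h import *
go(.521,.1345,.1,0)
a=read_camera("scene")["pixels"];b=read_camera("top")["pixels"]
f=lambda i,u,v,w:cv2.resize(i[v:v+w,u:u+w],(400,400),interpolation=cv2.INTER_NEAREST)
cv2.imwrite("pics/v4.png",np.hstack([f(a,255,135,70),f(b,180,155,70)]))
E
```

```text
shift [ 0.0001 -0.0006  0.025 ] twist -0.0022 t 5.625
```

View pics/v4.png

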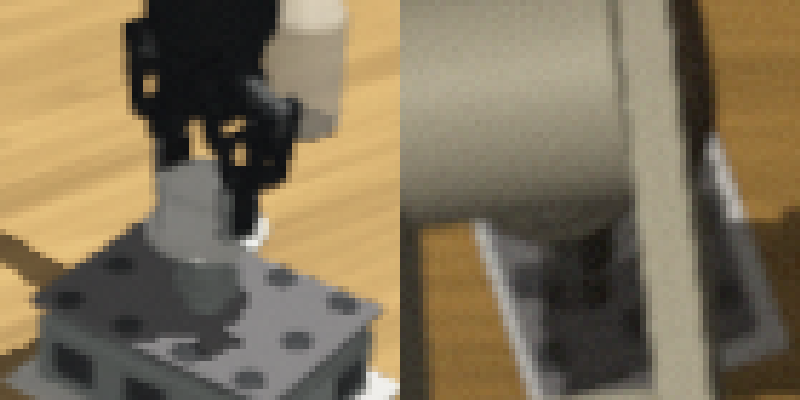

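Call:
{"api": "move_arm", "payload": {
  "targets": [
    {"tx":0,"ty":-0.0006,"tz":0.01,"twist":0},
    {"tx":0,"ty":-0.0006,"tz":0.02,"twist":0},
    {"tx":0,"ty":-0.0006,"tz":0.025,"twist":0},
    {"tx":0,"ty":-0.0006,"tz":0.028,"twist":0},
    {"tx":0,"ty":-0.0006,"tz":0.03,"twist":0},
    {"tx":0,"ty":-0.0006,"tz":0.03,"twist":0}
  ]
}}

```text
time_s: 6.48
tcp_pos: [0.5213, 0.1347, 0.0956]
tcp_rot: [-3.141, -0.001, -0.002]
force: [-0.7, 0.4, -1.0]
gripper_width: 0.656
```

Call:
{"api": "move_arm", "payload": {
  "targets": [
    {"tx":0,"ty":0,"tz":0.002,"twist":0},
    {"tx":0,"ty":0,"tz":0.004,"twist":0},
    {"tx":0,"ty":0,"tz":0.005,"twist":0},
    {"tx":0,"ty":0,"tz":0.005,"twist":0}
  ]
}}

```text
time_s: 6.98
tcp_pos: [0.5212, 0.1347, 0.0905]
tcp_rot: [-3.141, -0.001, -0.002]
force: [0.3, -0.1, -1.1]
gripper_width: 0.658
```

Call:
{"api": "move_arm", "payload": {
  "targets": [
    {"tx":0,"ty":0,"tz":0.001,"twist":0},
    {"tx":0,"ty":0,"tz":0.002,"twist":0},
    {"tx":0,"ty":0,"tz":0.003,"twist":0},
    {"tx":0,"ty":0,"tz":0.003,"twist":0}
  ]
}}

```text
time_s: 7.48
tcp_pos: [0.5212, 0.1347, 0.0874]
tcp_rot: [-3.141, -0.001, -0.002]
force: [1.1, -0.1, -2.0]
gripper_width: 0.657
```

Call:
{"api": "move_arm", "payload": {
  "targets": [
    {"tx":0,"ty":0,"tz":0.0007,"twist":0},
    {"tx":0,"ty":0,"tz":0.0014,"twist":0},
    {"tx":0,"ty":0,"tz":0.002,"twist":0},
    {"tx":0,"ty":0,"tz":0.002,"twist":0}
  ]
}}

```text
time_s: 7.98
tcp_pos: [0.5212, 0.1347, 0.0854]
tcp_rot: [-3.141, -0.001, -0.002]
force: [-0.4, -0.0, -1.4]
gripper_width: 0.659
```

Call:
{"api": "move_arm", "payload": {
  "targets": [
    {"tx":0,"ty":0,"tz":0.0005,"twist":0},
    {"tx":0,"ty":0,"tz":0.001,"twist":0},
    {"tx":0,"ty":0,"tz":0.0015,"twist":0},
    {"tx":0,"ty":0,"tz":0.0015,"twist":0}
  ]
}}

```text
time_s: 8.48
tcp_pos: [0.5211, 0.1347, 0.0838]
tcp_rot: [-3.141, -0.001, -0.002]
force: [0.0, -0.3, -1.3]
gripper_width: 0.658
```

Call:
{"api": "move_arm", "payload": {
  "targets": [
    {"tx":0,"ty":0,"tz":0.0005,"twist":0},
    {"tx":0,"ty":0,"tz":0.001,"twist":0},
    {"tx":0,"ty":0,"tz":0.0015,"twist":0},
    {"tx":0,"ty":0,"tz":0.0015,"twist":0}
  ]
}}

```text
time_s: 8.98
tcp_pos: [0.5211, 0.1347, 0.0823]
tcp_rot: [-3.141, -0.001, -0.002]
force: [-0.7, 1.0, -0.9]
gripper_width: 0.656
```

Call:
{"api": "move_arm", "payload": {
  "targets": [
    {"tx":0,"ty":0,"tz":0.0005,"twist":0},
    {"tx":0,"ty":0,"tz":0.001,"twist":0},
    {"tx":0,"ty":0,"tz":0.0015,"twist":0},
    {"tx":0,"ty":0,"tz":0.0015,"twist":0}
  ]
}}

```text
time_s: 9.48
tcp_pos: [0.5211, 0.1347, 0.0807]
tcp_rot: [-3.141, -0.001, -0.002]
force: [0.1, -0.1, -0.9]
gripper_width: 0.659
```

Call:
{"api": "move_arm", "payload": {
  "targets": [
    {"tx":0,"ty":0,"tz":0.0005,"twist":0},
    {"tx":0,"ty":0,"tz":0.001,"twist":0},
    {"tx":0,"ty":0,"tz":0.0015,"twist":0},
    {"tx":0,"ty":0,"tz":0.0015,"twist":0}
  ]
}}

```text
time_s: 9.98
tcp_pos: [0.5213, 0.1348, 0.0798]
tcp_rot: [-3.141, -0.002, -0.002]
force: [-2.2, -0.3, 6.5]
gripper_width: 0.658
```

Call:
{"api": "move_arm", "payload": {
  "targets": [
    {"tx":0,"ty":0,"tz":0.0002,"twist":-0.05},
    {"tx":0,"ty":0,"tz":0.0,"twist":-0.1},
    {"tx":0,"ty":0,"tz":-0.0002,"twist":-0.14},
    {"tx":0,"ty":0,"tz":-0.0002,"twist":-0.14}
  ]
}}

```text
time_s: 10.48
tcp_pos: [0.5219, 0.135, 0.0805]
tcp_rot: [-3.141, -0.003, 0.138]
force: [2.2, 2.7, 6.4]
gripper_width: 0.66
```

```bash
python3 -c "
from rig import monitor
s=monitor.get_state()
print(s['wrist_torque'].round(2),s['force'].round(1),s['tcp_pos'].round(4))"
```

```text
[ 0.59 -0.28 -0.03] [2.2 2.7 6.4] [0.5219 0.135  0.0805]
```

Call:
{"api": "move_arm", "payload": {
  "targets": [
    {"tx":-0.0003,"ty":0,"tz":0.0001,"twist":-0.05},
    {"tx":-0.0005,"ty":0,"tz":-0.0001,"twist":-0.1},
    {"tx":-0.0005,"ty":0,"tz":-0.0003,"twist":-0.14},
    {"tx":-0.0005,"ty":0,"tz":-0.0003,"twist":-0.14}
  ]
}}

```text
time_s: 10.98
tcp_pos: [0.5219, 0.1351, 0.0813]
tcp_rot: [-3.141, -0.005, 0.277]
force: [3.9, 2.6, 5.9]
gripper_width: 0.659
```

Call:
{"api": "move_arm", "payload": {
  "targets": [
    {"tx":0,"ty":0,"tz":0.0001,"twist":-0.05},
    {"tx":0,"ty":0,"tz":-0.0001,"twist":-0.1},
    {"tx":0,"ty":0,"tz":-0.0003,"twist":-0.14},
    {"tx":0,"ty":0,"tz":-0.0003,"twist":-0.14}
  ]
}}

```text
time_s: 11.48
tcp_pos: [0.5223, 0.1353, 0.082]
tcp_rot: [3.141, -0.006, 0.415]
force: [2.9, 3.9, 6.8]
gripper_width: 0.661
```

Call:
{"api": "move_arm", "payload": {
  "targets": [
    {"tx":0,"ty":0,"tz":0.0001,"twist":-0.05},
    {"tx":0,"ty":0,"tz":-0.0001,"twist":-0.1},
    {"tx":0,"ty":0,"tz":-0.0003,"twist":-0.14},
    {"tx":0,"ty":0,"tz":-0.0003,"twist":-0.14}
  ]
}}

```text
time_s: 11.98
tcp_pos: [0.5228, 0.1355, 0.0828]
tcp_rot: [3.14, -0.007, 0.554]
force: [2.6, 3.1, 6.8]
gripper_width: 0.655
```

Call:
{"api": "move_arm", "payload": {
  "targets": [
    {"tx":0,"ty":0,"tz":0.0001,"twist":-0.04},
    {"tx":0,"ty":0,"tz":0,"twist":-0.08},
    {"tx":0,"ty":0,"tz":-0.0002,"twist":-0.11},
    {"tx":0,"ty":0,"tz":-0.0002,"twist":-0.11}
  ]
}}

```text
time_s: 12.48
tcp_pos: [0.5231, 0.1356, 0.0833]
tcp_rot: [3.139, -0.008, 0.663]
force: [3.2, 2.6, 6.4]
gripper_width: 0.656
```

Call:
{"api": "move_arm", "payload": {
  "targets": [
    {"tx":0,"ty":0,"tz":0.0001,"twist":-0.04},
    {"tx":0,"ty":0,"tz":0,"twist":-0.08},
    {"tx":0,"ty":0,"tz":-0.0002,"twist":-0.11},
    {"tx":0,"ty":0,"tz":-0.0002,"twist":-0.11}
  ]
}}

```text
time_s: 12.98
tcp_pos: [0.5229, 0.1355, 0.0835]
tcp_rot: [3.138, -0.007, 0.772]
force: [-0.5, 0.6, 4.3]
gripper_width: 0.658
```

Call:
{"api": "move_arm", "payload": {
  "targets": [
    {"tx":0,"ty":0,"tz":0.0003,"twist":0},
    {"tx":0,"ty":0,"tz":0.0007,"twist":0},
    {"tx":0,"ty":0,"tz":0.0007,"twist":0}
  ]
}}

```text
time_s: 13.35
tcp_pos: [0.523, 0.1356, 0.0832]
tcp_rot: [3.138, -0.007, 0.771]
force: [-2.0, 0.7, 9.8]
gripper_width: 0.662
```

Call:
{"api": "move_arm", "payload": {
  "targets": [
    {"tx":0,"ty":0,"tz":0.0001,"twist":-0.03},
    {"tx":0,"ty":0,"tz":0.0001,"twist":-0.06},
    {"tx":0,"ty":0,"tz":0.0001,"twist":-0.09},
    {"tx":0,"ty":0,"tz":0.0001,"twist":-0.09}
  ]
}}

```text
time_s: 13.85
tcp_pos: [0.523, 0.1354, 0.0831]
tcp_rot: [3.137, -0.007, 0.86]
force: [1.3, -2.2, 3.5]
gripper_width: 0.66
```

```bash
python3 -c "
from rig import monitor
s=monitor.get_state()
print(s['wrist_torque'].round(2),s['force'].round(1),s['tcp_pos'].round(4))"
```

```text
[-0.3  -0.21 -0.04] [ 1.3 -2.2  3.5] [0.523  0.1354 0.0831]
```

Call:
{"api": "move_arm", "payload": {
  "targets": [
    {"tx":0,"ty":0,"tz":0.0004,"twist":0},
    {"tx":0,"ty":0,"tz":0.0008,"twist":0},
    {"tx":0,"ty":0,"tz":0.0009,"twist":0}
  ]
}}

```text
time_s: 14.22
tcp_pos: [0.5232, 0.1354, 0.0825]
tcp_rot: [3.137, -0.007, 0.859]
force: [-0.3, -1.7, 8.2]
gripper_width: 0.66
```

Call:
{"api": "move_arm", "payload": {
  "targets": [
    {"tx":0,"ty":0,"tz":0.0002,"twist":-0.02},
    {"tx":0,"ty":0,"tz":0.0003,"twist":-0.05},
    {"tx":0,"ty":0,"tz":0.0003,"twist":-0.07},
    {"tx":0,"ty":0,"tz":0.0003,"twist":-0.07}
  ]
}}

```text
time_s: 14.72
tcp_pos: [0.5232, 0.1355, 0.0821]
tcp_rot: [3.136, -0.006, 0.929]
force: [2.8, 2.6, -0.0]
gripper_width: 0.662
```

```bash
python3 -c "
from rig import monitor
s=monitor.get_state()
print(s['wrist_torque'].round(2),s['force'].round(1),s['tcp_pos'].round(4))"
```

```text
[ 0.4  -0.39  0.01] [ 2.8  2.6 -0. ] [0.5232 0.1355 0.0821]
```

Call:
{"api": "move_arm", "payload": {
  "targets": [
    {"tx":0,"ty":0,"tz":0.0005,"twist":0},
    {"tx":0,"ty":0,"tz":0.001,"twist":0},
    {"tx":0,"ty":0,"tz":0.0012,"twist":0}
  ]
}}

```text
time_s: 15.1
tcp_pos: [0.5233, 0.1357, 0.081]
tcp_rot: [3.136, -0.007, 0.929]
force: [2.4, 5.2, 3.2]
gripper_width: 0.654
```

Call:
{"api": "move_arm", "payload": {
  "targets": [
    {"tx":0.0004,"ty":0,"tz":0.0003,"twist":0},
    {"tx":0.0006,"ty":0,"tz":0.0009,"twist":0},
    {"tx":0.0006,"ty":0,"tz":0.0015,"twist":0},
    {"tx":0.0006,"ty":0,"tz":0.0015,"twist":0}
  ]
}}

```text
time_s: 15.6
tcp_pos: [0.5236, 0.1361, 0.0794]
tcp_rot: [3.136, -0.007, 0.929]
force: [2.6, 2.1, 0.4]
gripper_width: 0.657
```

Going down freely; continue.

Call:
{"api": "move_arm", "payload": {
  "targets": [
    {"tx":0.0003,"ty":0,"tz":0.0005,"twist":0},
    {"tx":0.0003,"ty":0,"tz":0.001,"twist":0},
    {"tx":0.0003,"ty":0,"tz":0.0015,"twist":0},
    {"tx":0.0003,"ty":0,"tz":0.0015,"twist":0}
  ]
}}

```text
time_s: 16.1
tcp_pos: [0.5235, 0.1362, 0.0775]
tcp_rot: [3.137, -0.006, 0.929]
force: [0.2, 1.1, -1.8]
gripper_width: 0.657
```

Call:
{"api": "move_arm", "payload": {
  "targets": [
    {"tx":0,"ty":0,"tz":0.0005,"twist":0},
    {"tx":0,"ty":0,"tz":0.001,"twist":0},
    {"tx":0,"ty":0,"tz":0.0012,"twist":0},
    {"tx":0,"ty":0,"tz":0.0012,"twist":0}
  ]
}}

```text
time_s: 16.6
tcp_pos: [0.5235, 0.1362, 0.0765]
tcp_rot: [3.137, -0.006, 0.929]
force: [-1.8, -0.0, 2.4]
gripper_width: 0.663
```

Call:
{"api": "move_arm", "payload": {
  "targets": [
    {"tx":0,"ty":0,"tz":0.0001,"twist":0.05},
    {"tx":0,"ty":0,"tz":0.0003,"twist":0.1},
    {"tx":0,"ty":0,"tz":0.0005,"twist":0.14},
    {"tx":0,"ty":0,"tz":0.0005,"twist":0.14}
  ]
}}

```text
time_s: 17.1
tcp_pos: [0.5235, 0.1362, 0.0759]
tcp_rot: [3.138, -0.007, 0.789]
force: [-0.2, 0.4, -1.6]
gripper_width: 0.654
```

```bash
python3 -c "
from rig import monitor
s=monitor.get_state()
print(s['wrist_torque'].round(2),s['force'].round(1),s['tcp_pos'].round(4))"
```

```text
[ 0.02  0.02 -0.01] [-0.2  0.4 -1.6] [0.5235 0.1362 0.0759]
```

Free and forceless; continue.

Call:
{"api": "move_arm", "payload": {
  "targets": [
    {"tx":0,"ty":0,"tz":0.0002,"twist":0.05},
    {"tx":0,"ty":0,"tz":0.0005,"twist":0.1},
    {"tx":0,"ty":0,"tz":0.0007,"twist":0.14},
    {"tx":0,"ty":0,"tz":0.0007,"twist":0.14}
  ]
}}

```text
time_s: 17.6
tcp_pos: [0.5235, 0.1362, 0.0751]
tcp_rot: [3.139, -0.007, 0.65]
force: [-0.3, -0.3, -1.4]
gripper_width: 0.656
```

Call:
{"api": "move_arm", "payload": {
  "targets": [
    {"tx":0,"ty":0,"tz":0.0002,"twist":0.05},
    {"tx":0,"ty":0,"tz":0.0005,"twist":0.1},
    {"tx":0,"ty":0,"tz":0.0007,"twist":0.14},
    {"tx":0,"ty":0,"tz":0.0007,"twist":0.14}
  ]
}}

```text
time_s: 18.1
tcp_pos: [0.5235, 0.1362, 0.0744]
tcp_rot: [3.14, -0.007, 0.512]
force: [-0.0, -0.3, -1.9]
gripper_width: 0.656
```

Call:
{"api": "move_arm", "payload": {
  "targets": [
    {"tx":0,"ty":0,"tz":0.0002,"twist":0.05},
    {"tx":0,"ty":0,"tz":0.0005,"twist":0.1},
    {"tx":0,"ty":0,"tz":0.0008,"twist":0.14},
    {"tx":0,"ty":0,"tz":0.0008,"twist":0.14}
  ]
}}

```text
time_s: 18.6
tcp_pos: [0.5236, 0.1362, 0.0738]
tcp_rot: [3.141, -0.008, 0.374]
force: [1.1, -0.8, 1.3]
gripper_width: 0.658
```

Call:
{"api": "move_arm", "payload": {
  "targets": [
    {"tx":0,"ty":0,"tz":0.0002,"twist":0.05},
    {"tx":0,"ty":0,"tz":0.0005,"twist":0.1},
    {"tx":0,"ty":0,"tz":0.0008,"twist":0.14},
    {"tx":0,"ty":0,"tz":0.0008,"twist":0.14}
  ]
}}

```text
time_s: 19.1
tcp_pos: [0.5238, 0.1362, 0.0732]
tcp_rot: [-3.141, -0.008, 0.236]
force: [1.2, -1.0, 2.7]
gripper_width: 0.656
```

Call:
{"api": "move_arm", "payload": {
  "targets": [
    {"tx":0,"ty":0,"tz":0.0003,"twist":0.05},
    {"tx":0,"ty":0,"tz":0.0006,"twist":0.1},
    {"tx":0,"ty":0,"tz":0.0009,"twist":0.14},
    {"tx":0,"ty":0,"tz":0.0009,"twist":0.14}
  ]
}}

```text
time_s: 19.6
tcp_pos: [0.5238, 0.1361, 0.0724]
tcp_rot: [-3.14, -0.008, 0.098]
force: [-1.4, -1.3, 3.7]
gripper_width: 0.659
```

Call:
{"api": "move_arm", "payload": {
  "targets": [
    {"tx":0,"ty":0,"tz":0.0003,"twist":0.05},
    {"tx":0,"ty":0,"tz":0.0006,"twist":0.1},
    {"tx":0,"ty":0,"tz":0.001,"twist":0.14},
    {"tx":0,"ty":0,"tz":0.001,"twist":0.14}
  ]
}}

```text
time_s: 20.1
tcp_pos: [0.5236, 0.136, 0.0715]
tcp_rot: [-3.14, -0.007, -0.04]
force: [-4.3, -3.6, 5.7]
gripper_width: 0.656
```

Call:
{"api": "move_arm", "payload": {
  "targets": [
    {"tx":-0.0001,"ty":0.0001,"tz":0.0003,"twist":0.05},
    {"tx":-0.0002,"ty":0.0002,"tz":0.0006,"twist":0.1},
    {"tx":-0.0002,"ty":0.0002,"tz":0.0008,"twist":0.14},
    {"tx":-0.0002,"ty":0.0002,"tz":0.0008,"twist":0.14}
  ]
}}

```text
time_s: 20.6
tcp_pos: [0.5232, 0.1357, 0.0709]
tcp_rot: [-3.139, -0.007, -0.179]
force: [-3.7, -3.3, 5.1]
gripper_width: 0.655
```

Call:
{"api": "move_arm", "payload": {
  "targets": [
    {"tx":0,"ty":0,"tz":0.0003,"twist":0.05},
    {"tx":0,"ty":0,"tz":0.0006,"twist":0.1},
    {"tx":0,"ty":0,"tz":0.0008,"twist":0.14},
    {"tx":0,"ty":0,"tz":0.0008,"twist":0.14}
  ]
}}

```text
time_s: 21.1
tcp_pos: [0.5229, 0.1356, 0.0702]
tcp_rot: [-3.138, -0.006, -0.317]
force: [-4.9, -2.4, 6.5]
gripper_width: 0.654
```

```bash
python3 -c "
from rig import monitor
s=monitor.get_state()
print(s['wrist_torque'].round(2),s['force'].round(1),s['tcp_pos'].round(4))"
```

```text
[-0.38  0.99  0.07] [-4.9 -2.4  6.5] [0.5229 0.1356 0.0702]
```

Call:
{"api": "move_arm", "payload": {
  "targets": [
    {"tx":0,"ty":0,"tz":0.0002,"twist":0.05},
    {"tx":-0.0001,"ty":0,"tz":0.0004,"twist":0.1},
    {"tx":-0.0001,"ty":0,"tz":0.0006,"twist":0.15},
    {"tx":-0.0001,"ty":0,"tz":0.0006,"twist":0.19},
    {"tx":-0.0001,"ty":0,"tz":0.0006,"twist":0.19}
  ]
}}

```text
time_s: 21.72
tcp_pos: [0.5223, 0.1357, 0.0696]
tcp_rot: [-3.138, -0.004, -0.505]
force: [-5.3, -1.0, 4.4]
gripper_width: 0.661
```

```bash
python3 -c "
from rig import monitor
s=monitor.get_state()
print(s['wrist_torque'].round(2),s['force'].round(1),s['tcp_pos'].round(4))"
```

```text
[-0.22  1.13  0.02] [-5.3 -1.   4.4] [0.5223 0.1357 0.0696]
```

Call:
{"api": "move_arm", "payload": {
  "targets": [
    {"tx":0,"ty":0,"tz":0,"twist":0},
    {"tx":0,"ty":0,"tz":0,"twist":0},
    {"tx":0,"ty":0,"tz":0,"twist":0},
    {"tx":0,"ty":0,"tz":0,"twist":0},
    {"tx":0,"ty":0,"tz":0,"twist":0},
    {"tx":0,"ty":0,"tz":0,"twist":0}
  ],
  "jaw": 0
}}

```text
time_s: 22.48
tcp_pos: [0.5224, 0.1357, 0.0696]
tcp_rot: [-3.138, -0.004, -0.505]
force: [-0.7, -0.0, 0.3]
gripper_width: 1.0
```

Call:
{"api": "move_arm", "payload": {
  "targets": [
    {"tx":0,"ty":0,"tz":-0.005,"twist":0},
    {"tx":0,"ty":0,"tz":-0.02,"twist":0},
    {"tx":0,"ty":0,"tz":-0.05,"twist":0},
    {"tx":0,"ty":0,"tz":-0.09,"twist":0},
    {"tx":0,"ty":0,"tz":-0.13,"twist":0},
    {"tx":0,"ty":0.05,"tz":-0.15,"twist":0},
    {"tx":0,"ty":0.11,"tz":-0.15,"twist":0},
    {"tx":0,"ty":0.17,"tz":-0.15,"twist":0},
    {"tx":0,"ty":0.22,"tz":-0.15,"twist":0},
    {"tx":0,"ty":0.22,"tz":-0.15,"twist":0}
  ]
}}

```text
time_s: 23.72
tcp_pos: [0.4141, -0.0594, 0.2201]
tcp_rot: [-3.138, -0.006, -0.509]
force: [-0.4, 0.9, 0.3]
gripper_width: 1.0
```

```bash
python3 - <<'E'
from rig import read_camera
from h import *
a=read_camera("scene")["pixels"];b=read_camera("top")["pixels"]
f=lambda i,u,v,w:cv2.resize(i[v:v+w,u:u+w],(400,400),interpolation=cv2.INTER_NEAREST)
cv2.imwrite("pics/v5.png",np.hstack([f(a,265,160,55),f(b,180,155,80)]))
# predicted flange/hex edges for nut at cover depth d
for d in(0,.002,.0035,.005):
    print(d,[proj("scene",(.5222,.1358,.066-d+h)).round(2).tolist() for h in(0,.032)])
E
```

```text
0 [[290.38, 187.37], [290.72, 179.7]]
0.002 [[290.36, 187.84], [290.7, 180.18]]
0.0035 [[290.35, 188.19], [290.68, 180.55]]
0.005 [[290.33, 188.55], [290.67, 180.91]]
```

View pics/v5.png

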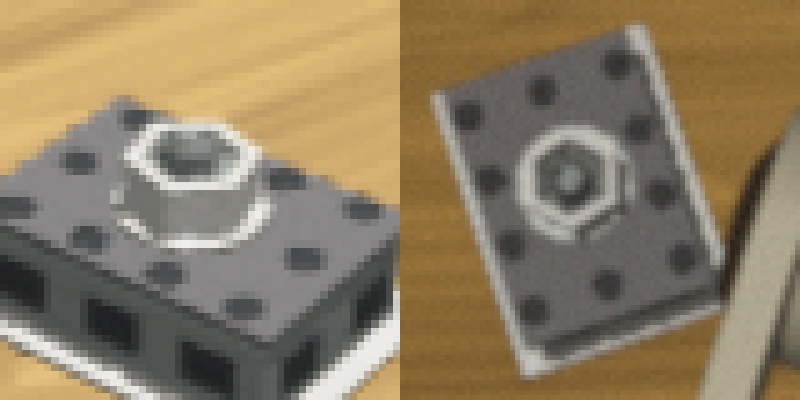

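```bash
python3 - <<'E'
from rig import read_camera
from h import *
s=cv2.imread("pics/scene0.png",0); a=np.mean([cv2.cvtColor(read_camera("scene")["pixels"],6).astype(float) for _ in range(4)],0).astype(np.uint8)
up=lambda i:cv2.resize(i[150:230,245:340],None,fx=4,fy=4,interpolation=cv2.INTER_CUBIC)
W=[(.5828,.1561),(.5983,.1077),(.5566,.0951),(.515,.0807),(.4732,.0681),(.4578,.1154)]
P=np.array([(proj("scene",(*w,.066))-[245,150]+.5)*4-.5 for w in W],np.float32).reshape(-1,1,2)
q,st,e=cv2.calcOpticalFlowPyrLK(up(s),up(a),P,None,winSize=(31,31),maxLevel=1)
print("flow px",((q-P)[:,0]/4).round(2).tolist(),st.ravel(),"px/mm v:",.47/2)
# reference: fixed foot corner texture
F=np.array([[(proj("scene",p)-[245,150]+.5)*4-.5] for p in((.632,.156,.03),(.650,.101,.0))],np.float32)
q,st,e=cv2.calcOpticalFlowPyrLK(up(s),up(a),F,None,winSize=(41,41),maxLevel=1);print("ref",((q-F)[:,0]/4).round(2).tolist())
E
```

```text
flow px [[-0.09000000357627869, 0.9599999785423279], [-0.10999999940395355, 0.9399999976158142], [0.10999999940395355, 1.0800000429153442], [-0.029999999329447746, 0.8399999737739563], [-0.18000000715255737, 0.9700000286102295], [-0.1599999964237213, 0.9599999785423279]] [1 1 1 1 1 1] px/mm v: 0.235
ref [[-0.009999999776482582, 0.009999999776482582], [0.009999999776482582, -0.009999999776482582]]
```

```bash
python3 -c "
from rig import env
print(env.finish_job())"
```

```text
the job is handed in; nothing more can be done
None
```

The plain aluminium nut is screwed onto the rack's stud, flange down, and released. I handed the job in at about 24 s of the 72 s; no verdict is reported.

- **Thread:** I turned the nut back about 53° counter-clockwise, and it rode up about 4 mm. It then dropped about 7 mm, coming to rest about 2.8 mm above the cover. I screwed it down about 82° clockwise from there.
- **Forces:** The readings between moves stayed at about 11 N or less, against the 30 N limit.
- **Final position:** The last picture shows the nut upright on the stud with the gripper clear of it. The arm stands well away with no contact force.
- **Cover depth:** Shifts of the cover's wells in the camera image and the tool height at release both give about 4.1 mm down. That is inside the judged 2 to 5.5 mm, but slightly over the 3 to 4 mm you asked for, with roughly 0.3 mm of measuring uncertainty.
- **Other objects:** I did not measure the bystanders again at the end. No move was aimed near them, and no unexpected forces appeared.

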